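# Third hand for fitting the knock bar of an espresso knock box

### The arm

A 6-joint arm with a two-finger parallel gripper is mounted at the origin on a cart in front of the work surface, level with it; the furniture and walls round the work are solid. World frame = base frame: x ahead of the robot, y to its left, z up, the work surface at z = 0. Lengths are in mm, angles in rad, forces in N, time in s.
With the tool pointing down it reaches from about 275 to 725 mm from the base axis. Payload 5.6 kg.
Tool frame: the origin (TCP) lies on the centre line of the jaws, within the pads' length; the fingertips stand 25 mm ahead of it and the grasp point (between the pads) lies 6 mm ahead of it (ctrl.nose_length is the distance from the TCP to the fingertips, in mm); z points along the fingers, y is the line along which they close (so a half turn about z gives the same grasp; the last joint's range is limited). The gripper opens to 85 mm and grips with 20 to 120 N. Pads are 22 mm wide; open, the fingers measure 114 mm over their backs; the gripper's body (76 mm by 85 mm) begins 54 mm behind the grasp point. The pads swing forward as they close: fully open they stand 13 mm farther back than shut.
Start: joints at [-0.895, 0.255, 0.108, 0, -1.424, -0.285], TCP at [209.529, -508.518, 256.283] pointing down, gripper open.
Joint ranges: [-2.95, 2.95], [-1.21, 1.97], [-1.09, 1.5], [-2.87, 1.71], [-2.94, -0.07], [-3.05, 3.05]. Speed limits (rad/s): [2.57, 2.57, 3.14, 3.14, 3.14, 3.14].

### API

Orientations are given as [roll, pitch, yaw] about the fixed x, y, z axes, in that order (R = Rz(yaw) Ry(pitch) Rx(roll)).
In Python, from plant import ctrl, viewer gives the robot as it stands.
- The arm moves only by the tool apply_moves, never from a script. Its arguments are lists of equal length, an entry for each row: "rotation": the turn, a rotation vector about the tool's x, y, z in degrees, a list of three; "delta_pos": the shift along the tool's x, y, z in cm, a list of three; "jaw": the finger opening in cm, from 0 to 8.54. A call has 1 to 12 rows; each row shifts and turns the commanded pose from where the row before left it, along the tool's axes as they then stand; what a row does not reach is not made up. A row lasts 1/10 s, in which the tool goes at most 50 mm and 8.59 degrees, less where a joint would pass 70% of its speed; a pose out of reach is approached as far as the arm can. A call with a gripper value outside its range is refused whole. The fingers move at their own pace and stop on an object; "newtons" is the grip in N (left out, the last holds). Time passes only in rows, so rows that do not move let the fingers close. It gives the time, the measured TCP pose, the force, the opening and the grip force at its end, in the units of the state.
- ctrl.observe(): the state, without advancing time (a new reading comes with each control period).
- viewer.read_camera(name): name is "side" or "top"; returns the picture (400x640x3 uint8, red, green, blue); there is no depth.
- viewer.get_calibration(name): a dict with "camera_matrix" (3x3 intrinsics, pixels), "R" (3x3) and "t" (3): a world point X has camera coordinates R X + t. Camera axes: x right, y down, z forward; pixel columns grow to the right and rows downward; lengths in mm; the calibration is good to about 2 mm. A picture is of the moment at which its call begins. get_calibration takes no time and is no camera call.
- ctrl.close_job(): hands the job in; it is judged then, once.
The state is a dict: "time": time; "qpos": joint angles; "joint_vel": joint speeds; "joint_efforts": joint torques, N m; "ee_pos": TCP position; "tcp_rot": TCP orientation; "ft_force": force on the tool from outside, world axes, zero at the start; "torque": the same for the moment, N m; "gripper_width": finger opening in mm; "gripper_force": force on a finger pad.
Only numpy, scipy, OpenCV 4.12 (cv2) and the standard library are available. Lean on these libraries where they do the work, as an engineer would, in place of code of your own. Each camera call takes 0.05 s, during which the arm holds its last target. There are 200 camera calls.

### The job

Pick up the rubber-sleeved knock bar and lower it into the wooden knock box, one square end block in each slot of the end walls, then press it down evenly on the rubber buffers until the tops of the end blocks are level with the box rim - a push of about 13 N in all - so that its screw holes line up. Hold it there steadily for at least two seconds and finish still holding it down: your colleague will drive in the two screws, so do not let go. Leave the screwdriver, the tamper and the small cup where they are.

Things in the scene. Friction and masses are not known exactly. Their poses are not given: they have to be found in the camera images.
- knock_bar: The knock bar, 0.3 kg give or take, loose, lying flat on the worktop, clear of the box: a round ribbed black rubber sleeve, 32 mm thick and 134 mm long, between two square steel end blocks 36 x 36 mm and 16 mm long; 166 mm long in all. Origin: centre of its underside (on the worktop at the start), 18 mm below its axis. y runs along the bar, z up. It is the same either way round.
- bar_centre (a point): The middle of the bar, on its axis, 18 mm above the underside of the end blocks; the best place to grip the sleeve, with the fingers on its two long sides.
- knock_box: The knock box, fixed to the worktop: an empty, open-topped wooden box, 200 (x) x 190 (y) x 115 mm high, origin at the centre of its underside, z up. Inside it is free 176 mm along x and 154 mm along y, down to 17 mm above the worktop. The two end walls (the ones at +y and -y, 18 mm thick) each have a slot for the bar, which lies along the box's y.
- rim_centre (a point): Centre of the box at the height of its rim, 115 mm above the worktop. With the bar pressed to the right depth, bar_centre is 18 mm below this point.
- slot_left (a point): Middle of the mouth, at rim height, of the slot in the inner face of the box's +y wall: 10 mm deep into the wall (along y), 40 mm wide (along x), open upward, with 6 mm chamfers on both sides of the mouth. From slot end to slot end there is room for 174 mm, so the bar has 4 mm of play at each end and 2 mm at each side.
- slot_right (a point): The same for the slot in the box's -y wall.
- buffer_left (a joint): Rubber buffer in the foot of the +y slot: how far it is squeezed down, in m; 0 free, 0.009 at most. Free, its top is 31.5 mm below the rim, so a bar that just touches it stands 4.5 mm proud of the rim. It pushes back 1.5 N per mm (both: 3 N per mm; the bar's own weight, about 3 N, counts in the squeeze).
- buffer_right (a joint): The same for the rubber buffer in the -y slot.
- screwdriver: Bystander: a screwdriver, 190 mm long, lying in front of the espresso machine; leave it alone. Origin: underside, about its middle. (The espresso machine, about 0.41 m high, fills x 0.48 to 0.92, y -0.33 to -0.04; do not swing the arm into it.)
- tamper: Bystander: coffee tamper with a brown wooden grip, 58 mm across, 90 mm high, standing behind the work; leave it alone. Origin: centre of its underside.
- espresso_cup: Bystander: small white cup with a handle, 63 x 89 x 50 mm, standing behind the work; leave it alone. Origin: centre of its underside.

How it is judged (in metres and radians):
On the way, in this order (a step that is already met when the one before it is completed fails the run):
1. the bar is lifted clear of the worktop (height (world z) of bar_centre above 0.05 m), for 0.1 s.
2. the bar lies in both slots and is pressed evenly on both buffers, 7 to 20 N in all, for 1.5 s on end (contact force between knock_bar and knock_box between 7 and 20 N and value of joint buffer_left between 0.002 and 0.007 m and value of joint buffer_right between 0.002 and 0.007 m), for 1.5 s.
At the end, for the whole second after the job is handed in: Bar at rest in both slots (axis within 6 mm and 0.06 rad of the box's middle line), still pressed by the fingers; box and buffers carry 7 to 20 N, each buffer is squeezed 2 to 7 mm, the bar's middle is 15.5 to 20.5 mm below the rim (blocks level with it within 2.5 mm) (all of step 2 and contact force between the fingers and knock_bar above 2 N and z of bar_centre in the frame of rim_centre between -0.0205 and -0.0155 m and horizontal distance between bar_centre and rim_centre below 0.006 m and angle between the y axis of knock_bar and the y axis of knock_box, either way round below 0.06 rad and linear speed of knock_bar below 0.02 m/s); the arm keeps its last pose, push and grip.
It fails at once if a bystander is pushed out of its place (more than 30 mm) (distance of any of screwdriver, tamper, espresso_cup from where it was at the start of the episode above 0.03 m).
It also fails if it takes over 61 s, if anything falls off the work surface, if the arm or the gripper's body presses on something with over 40 N, if the wrist force passes 120 N, or if a joint passes its speed limit or range.

## Working session

There is one attempt and no reset: what is moved stays moved. The work goes in short steps, Python scripts to look and compute and a tool call to move; the robot and the scene stay as the last step left them, time stands still between calls to the robot, and variables do not carry over. Pictures are saved under pics/ and viewed, at most 10 in all, crops included, and the job is handed in when it is done.

Besides the shell and the picture viewer there is one more tool, called as name(argument=value, ...) on one line, values as JSON. apply_moves: Moves the arm, as the interface text tells. Its arguments: {"type":"object","properties":{"rotation":{"type":"array"},"delta_pos":{"type":"array"},"jaw":{"type":"array"},"newtons":{"type":"number"}},"required":["rotation","delta_pos","jaw"]}

```bash
mkdir -p pics; python3 - <<'E'
from plant import ctrl, viewer
import cv2
print(ctrl.observe())
for n in("top","side"):
    cv2.imwrite(f"pics/{n}0.png",viewer.read_camera(n)[:,:,::-1]); print(n,viewer.get_calibration(n))
E
```

```text
{'time': 0.0, 'qpos': array([-8.95421828e-01,  2.55747887e-01,  1.07000054e-01, -4.66813561e-04,
       -1.42388111e+00, -2.84607146e-01]), 'joint_vel': array([ 0.001741  ,  0.00063998, -0.00137875,  0.00024585, -0.00173537,
        0.00299792]), 'joint_efforts': array([ 1.28838605e-03, -3.86634529e+01,  2.37935686e+01,  5.36494777e+00,
       -6.12204123e-03, -9.09373398e-06]), 'ee_pos': array([ 209.38319294, -508.10537194,  255.39470476]), 'tcp_rot': array([ 3.13970412e+00, -7.14801448e-05, -2.75089399e+00]), 'ft_force': array([ 0.21211446,  0.1905361 , -0.51346792]), 'torque': array([-0.04290577, -0.01479734, -0.03524786]), 'gripper_force': 0.0, 'gripper_width': 85.66433532579323}
top {'camera_matrix': array([[473.96944578,   0.        , 320.19189867],
       [  0.        , 473.96944578, 204.32967016],
       [  0.        ,   0.        ,   1.        ]]), 'R': array([[ 0.00180717, -0.99964749,  0.02648833],
       [-0.99922858, -0.00284428, -0.03916828],
       [ 0.03922981, -0.02639711, -0.99888148]]), 't': array([ 130.30684417,  569.77833788, 1535.38693491])}
side {'camera_matrix': array([[399.30150063,   0.        , 316.29342449],
       [  0.        , 399.30150063, 203.97997514],
       [  0.        ,   0.        ,   1.        ]]), 'R': array([[-9.99892054e-01,  8.52939385e-03, -1.19637119e-02],
       [ 1.46928435e-02,  5.82454228e-01, -8.12730701e-01],
       [ 3.62143623e-05, -8.12818750e-01, -5.82516676e-01]]), 't': array([ 577.26129454,  -21.55125728, 1257.22061013])}
```

View pics/top0.png

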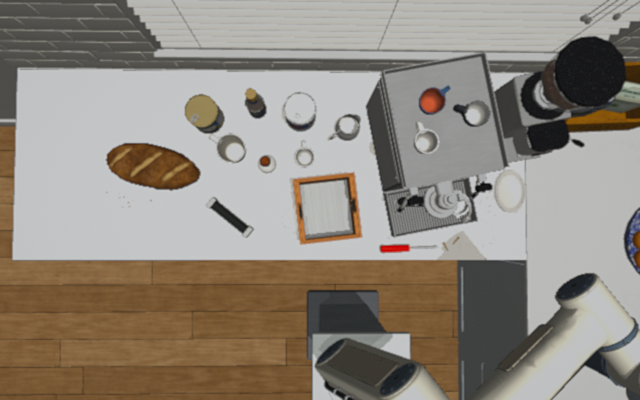

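View pics/side0.png

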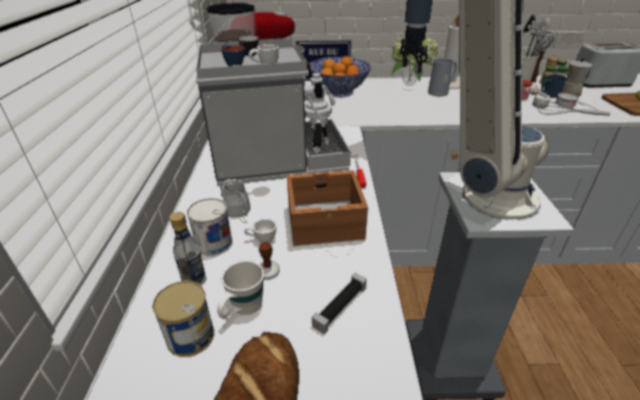

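The top view shows the bar at about (230,217), running from (211,202) to (249,232), and the box rim with corners near (292,179), (355,173), (361,237) and (300,243). The side view shows the bar near (340,302). I'll zoom in on both.

```bash
python3 - <<'E'
import cv2,numpy as np
t=cv2.imread("pics/top0.png");s=cv2.imread("pics/side0.png")
a=cv2.resize(t[165:255,200:370],None,fx=4.7,fy=4.7,interpolation=cv2.INTER_CUBIC)[:, :800]
cv2.imwrite("pics/topc.png",a)
b=cv2.resize(s[160:340,275:385],None,fx=3.3,fy=3.3,interpolation=cv2.INTER_CUBIC); cv2.imwrite("pics/sidec.png",b); print(a.shape,b.shape)
E
```

```text
(423, 799, 3) (594, 363, 3)
```

View pics/topc.png

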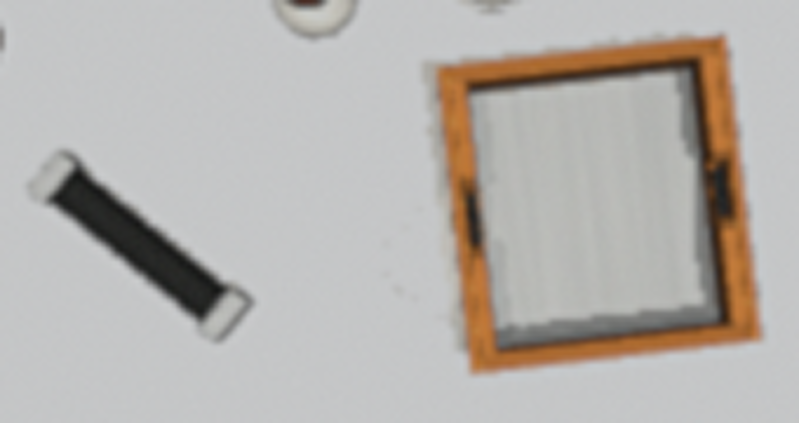

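View pics/sidec.png

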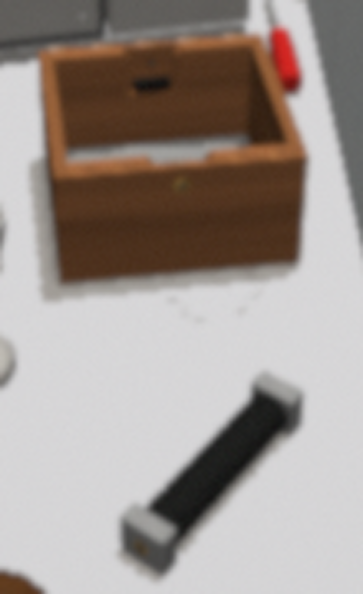

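```bash
cat > h.py <<'E'
import cv2,numpy as np
from plant import viewer
from scipy.optimize import minimize
def proj(n,P):
    c=viewer.get_calibration(n);q=np.asarray(P,float)@c["R"].T+c["t"];q=q@c["camera_matrix"].T;return q[:,:2]/q[:,2:]
def unproj(n,uv,z):
    c=viewer.get_calibration(n);uv=np.atleast_2d(uv)
    d=np.c_[uv,np.ones(len(uv))]@np.linalg.inv(c["camera_matrix"]).T@c["R"]
    C=-c["R"].T@c["t"];return C+d*((z-C[2])/d[:,2:])
def biggest(m):
    n,l,s,ce=cv2.connectedComponentsWithStats(m.astype(np.uint8));k=1+np.argmax(s[1:,4]);return l==k,s[k],ce[k]
def rect(x,y,th,a,b,z):
    p=np.array([[-a,-b],[a,-b],[a,b],[-a,b]])/2;c,s=np.cos(th),np.sin(th)
    return np.c_[p@[[c,s],[-s,c]]+[x,y],np.full(4,z)]
def poly(shape,P):
    m=np.zeros((shape[0]*4,shape[1]*4),np.uint8)
    cv2.fillPoly(m,[np.round((P*4+1.5)*16).astype(np.int32)],255,shift=4)
    return cv2.resize(m,shape[::-1],interpolation=cv2.INTER_AREA)/255.
E
python3 - <<'E'
from h import *
t=cv2.imread("pics/top0.png");s=cv2.imread("pics/side0.png")
c=viewer.get_calibration("top");print("C",-c["R"].T@c["t"])
b,g,r=[t[...,i].astype(float) for i in range(3)]
og=(r-b); 
reg=np.zeros(og.shape,bool);reg[165:255,280:372]=1
w=np.clip((og-20)/90,0,1)*reg
print("orange levels",np.percentile(og[reg],[50,80,90,97]))
def cost(p):
    ring=poly(og.shape,proj("top",rect(*p[:3],200,190,115)))-poly(og.shape,proj("top",rect(*p[:3],176,154,115)))
    return ((ring-w)[reg]**2).sum()
u0=unproj("top",[[327,208]],115)[0]
best=min((minimize(cost,[u0[0]+dx,u0[1],a],method="Nelder-Mead",options=dict(initial_simplex=[[u0[0]+dx,u0[1],a],[u0[0]+dx+8,u0[1],a],[u0[0]+dx,u0[1]+8,a],[u0[0]+dx,u0[1],a+.1]])) for dx in(-4,4) for a in(0,.1,-.1)),key=lambda r:r.fun)
print("box",best.x,best.fun,w.sum())
for n,im,(y0,y1,x0,x1) in(("top",t,(190,245,200,265)),("side",s,(265,340,300,375))):
    m=np.zeros(im.shape[:2],bool);m[y0:y1,x0:x1]=im[y0:y1,x0:x1].max(2)<90
    m,st,ce=biggest(m)
    rc=cv2.minAreaRect(np.argwhere(m)[:,::-1].astype(np.float32));pts=cv2.boxPoints(rc)
    e=np.array(sorted([(pts[i]+pts[(i+1)%4])/2 for i in range(4)],key=lambda q:-np.linalg.norm(q-rc[0]))[:2])
    E=unproj(n,e,18);d=E[1]-E[0];print(n,st[4],"len",np.linalg.norm(d),"yaw",np.arctan2(d[1],d[0]),"ctr",unproj(n,ce,18)[0],E.mean(0))
x=best.x
P=lambda dy,z:proj("side",rect(*x,200,190,z))
for z in(115,0):print("side corners",z,P(0,z).round(1).tolist())
E
```

```text
C [ 508.87037588  172.4112948  1552.53520213]
orange levels [  1.   13.2  90.  122. ]
box [5.54769422e+02 1.14568179e+02 1.21154471e-01] 141.870519458328 1069.1666666666665
top 364 len 132.90577344118577 yaw -2.2556236731896617 ctr [529.62047522 425.72889957  18.        ] [529.15874935 425.43849085  18.        ]
side 787 len 172.51003023064567 yaw 0.8870365882992762 ctr [529.27609145 431.58061346  18.        ] [526.76882605 430.8581111   18.        ]
side corners 115 [[353.1, 169.1], [285.7, 174.3], [290.7, 213.1], [368.1, 206.4]]
side corners 0 [[351.5, 200.8], [287.8, 206.3], [292.8, 247.2], [365.4, 240.2]]
```

The box fit puts the centre at (554.8, 114.6) with yaw 0.121, and the bar at (529.4, 425.5) with its axis at 0.886 rad. The first leg swings wide of the espresso machine.

apply_moves(rotation=[[0,0,0],[0,0,0],[0,0,0],[0,0,0],[0,0,0],[0,0,0],[0,0,0],[0,0,0],[0,0,0],[0,0,0],[0,0,0],[0,0,0]], delta_pos=[[-2.5,3.5,0],[-2.5,3.5,0],[-2.5,3.5,0],[-2.5,3.5,0],[-2.5,3.5,0],[-2.5,3.5,0],[-2.5,3.5,0],[-2.5,3.5,0],[-2.5,3.5,0],[-2.5,3.5,0],[-2.5,3.5,0],[-2.5,3.5,0]], jaw=[8.5,8.5,8.5,8.5,8.5,8.5,8.5,8.5,8.5,8.5,8.5,8.5])

```text
time: 1.3
ee_pos: [326.5, -4.1, 256.3]
tcp_rot: [3.141, 0.001, -2.75]
ft_force: [1.6, -0.4, 0.7]
gripper_width: 84.5
gripper_force: 0.0
```

```bash
cat > go.py <<'E'
# usage: go.py x y z toolyaw_y_dir(rad) n : per-row tool shift (cm) for n rows w/o rotation, then total z-turn (deg)
import sys,numpy as np
from plant import ctrl
from scipy.spatial.transform import Rotation as Ro
x,y,z,a,n=map(float,sys.argv[1:]);o=ctrl.observe()
R=Ro.from_euler("xyz",o["tcp_rot"]).as_matrix()
e=(a-np.arctan2(R[1,1],R[0,1])+np.pi/2)%np.pi-np.pi/2
d=R.T@(np.array([x,y,z])-o["ee_pos"])/10
print("t",o["time"],"pos",o["ee_pos"].round(2),"rpy",o["tcp_rot"].round(4),"q",o["qpos"].round(2),"F",o["ft_force"].round(2),"T",o["torque"].round(2),"w",o["gripper_width"],o["gripper_force"])
print("total cm",d.round(3),"per row",(d/n).round(3),"tilt(tool) deg",np.degrees(np.cross(R[:,2],[0,0,-1])@R).round(2),"turn z deg",-np.degrees(e).round(2))
E
python3 go.py 529.4 425.5 200 2.457 12
```

```text
t 1.3 pos [326.53  -4.13 256.32] rpy [ 3.1414e+00  6.0000e-04 -2.7503e+00] q [ 0.48 -0.21 -0.37 -0.   -1.41 -1.66] F [ 1.64 -0.37  0.68] T [-0.03 -0.25  0.01] w 84.54769292591297 0.0
total cm [-35.136  31.976   5.661] per row [-2.928  2.665  0.472] tilt(tool) deg [0.01 0.04 0.  ] turn z deg -28.36
```

apply_moves(rotation=[[0,0,0],[0,0,0],[0,0,0],[0,0,0],[0,0,0],[0,0,0],[0,0,0],[0,0,0],[0,0,0],[0,0,0],[0,0,0],[0,0,0]], delta_pos=[[-2.93,2.66,0.47],[-2.93,2.66,0.47],[-2.93,2.66,0.47],[-2.93,2.66,0.47],[-2.93,2.66,0.47],[-2.93,2.66,0.47],[-2.93,2.66,0.47],[-2.93,2.66,0.47],[-2.93,2.66,0.47],[-2.93,2.66,0.47],[-2.93,2.66,0.47],[-2.93,2.66,0.47]], jaw=[8.5,8.5,8.5,8.5,8.5,8.5,8.5,8.5,8.5,8.5,8.5,8.5])

```text
time: 2.5
ee_pos: [530.8, 424.4, 198.9]
tcp_rot: [-3.141, -0.001, -2.751]
ft_force: [0.7, 0.7, -0.1]
gripper_width: 85.1
gripper_force: 0.0
```

apply_moves(rotation=[[0,0,-7.1],[0,0,-7.1],[0,0,-7.1],[0,0,-7.1],[0,0,0]], delta_pos=[[0,0,0],[0,0,0],[0,0,0],[0,0,0],[0,0,0]], jaw=[8.5,8.5,8.5,8.5,8.5])

```text
time: 3.0
ee_pos: [530.2, 423.1, 199.1]
tcp_rot: [3.141, -0.001, -2.254]
ft_force: [0.4, -0.2, 0.3]
gripper_width: 84.9
gripper_force: 0.0
```

```bash
python3 go.py 529.4 425.5 60 2.457 6; python3 - <<'E'
from h import *
o=[cv2.resize(viewer.read_camera("top")[165:265,190:290],None,fx=4,fy=4,interpolation=2),cv2.resize(viewer.read_camera("side")[225:325,300:400],None,fx=4,fy=4,interpolation=2)]
cv2.imwrite("pics/p2.png",np.hstack(o)[:,:,::-1])
E
```

```text
t 3.0 pos [530.19 423.08 199.13] rpy [ 3.1414e+00 -1.4000e-03 -2.2540e+00] q [ 0.9   0.53  0.38 -0.   -1.42 -1.59] F [ 0.39 -0.17  0.25] T [ 0.   -0.01 -0.07] w 84.9413377778844 0.0
total cm [-0.157  0.211 13.912] per row [-0.026  0.035  2.319] tilt(tool) deg [ 0.01 -0.08  0.  ] turn z deg 0.08
```

View pics/p2.png

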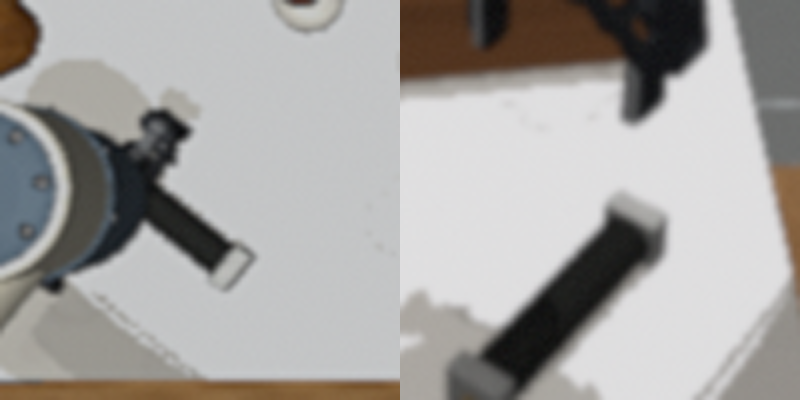

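The fingers straddle the bar squarely. In the left half they sit either side of the sleeve near (150,170). Descending and gripping.

apply_moves(rotation=[[0,0,0],[0,0,0],[0,0,0],[0,0,0],[0,0,0],[0,0,0],[0,0,0],[0,0,0],[0,0,0]], delta_pos=[[-0.08,0.1,2.5],[-0.08,0.1,2.5],[0,0,2.5],[0,0,2.5],[0,0,2.5],[0,0,2.0],[0,0,1.4],[0,0,1.0],[0,0,0]], jaw=[8.5,8.5,8.5,8.5,8.5,8.5,8.5,8.5,8.5])

```text
time: 4.0
ee_pos: [529.4, 425.2, 29.6]
tcp_rot: [3.141, -0.002, -2.256]
ft_force: [-0.1, 0.4, 0.2]
gripper_width: 85.0
gripper_force: 0.0
```

apply_moves(rotation=[[0,0,0],[0,0,0],[0,0,0],[0,0,0],[0,0,0],[0,0,0],[0,0,0],[0,0,0],[0,0,0],[0,0,0]], delta_pos=[[0,0,0],[0,0,0],[0,0,0],[0,0,0],[0,0,0],[0,0,0],[0,0,0],[0,0,0],[0,0,0],[0,0,0]], jaw=[6,4.5,3.5,2.5,2.5,2.5,2.5,2.5,2.5,2.5], newtons=70)

```text
time: 5.0
ee_pos: [530.1, 426.3, 32.1]
tcp_rot: [-3.142, 0.002, -2.255]
ft_force: [-1.8, 0.5, 5.3]
gripper_width: 29.0
gripper_force: 69.9
```

```bash
python3 go.py 529.4 425.5 220 2.457 6; python3 -c "from plant import ctrl;print(ctrl.nose_length)"
```

```text
t 5.0 pos [530.14 426.27  32.11] rpy [-3.1415e+00  1.9000e-03 -2.2548e+00] q [ 0.91  0.64  0.13  0.   -1.06 -1.59] F [-1.82  0.47  5.28] T [0.24 0.85 0.  ] w 28.96359110240419 69.88884329795837
total cm [ 7.100e-02  7.000e-03 -1.879e+01] per row [ 1.200e-02  1.000e-03 -3.132e+00] tilt(tool) deg [-0.    0.11  0.  ] turn z deg 0.03
25.0
```

apply_moves(rotation=[[0,0,0],[0,0,0],[0,0,0],[0,0,0],[0,0,0],[0,0,0],[0,0,0],[0,0,0],[0,0,0],[0,0,0],[0,0,0]], delta_pos=[[0,0,-1],[0,0,-2],[0,0,-2],[0,0,-2],[0,0,-2],[0,0,-2],[0,0,-2],[0,0,-2],[0,0,-2],[0,0,-1],[0,0,0]], jaw=[2.5,2.5,2.5,2.5,2.5,2.5,2.5,2.5,2.5,2.5,2.5])

```text
time: 6.1
ee_pos: [530.2, 425.8, 212.1]
tcp_rot: [-3.142, 0.002, -2.255]
ft_force: [-0.2, -0.1, -4.0]
gripper_width: 28.7
gripper_force: 69.5
```

apply_moves(rotation=[[0,0,-7.7],[0,0,-7.7],[0,0,-7.7],[0,0,-7.7],[0,0,-7.7],[0,0,-7.7],[0,0,0],[0,0,0]], delta_pos=[[0,0,0],[0,0,0],[0,0,0],[0,0,0],[0,0,0],[0,0,0],[0,0,0],[0,0,0]], jaw=[2.5,2.5,2.5,2.5,2.5,2.5,2.5,2.5])

```text
time: 6.9
ee_pos: [529.5, 425.4, 209.5]
tcp_rot: [3.14, -0.001, -1.452]
ft_force: [0.2, 0.2, -3.5]
gripper_width: 28.7
gripper_force: 69.3
```

```bash
python3 go.py 554.8 114.6 200 3.263 12
```

```text
t 6.9 pos [529.52 425.38 209.54] rpy [ 3.1398e+00 -1.2000e-03 -1.4525e+00] q [ 0.91  0.53  0.41 -0.   -1.45 -0.79] F [ 0.22  0.16 -3.49] T [ 0.01 -0.02 -0.01] w 28.695081443114095 69.30271625518799
total cm [31.158  1.157  0.995] per row [2.596 0.096 0.083] tilt(tool) deg [ 0.11 -0.07  0.  ] turn z deg -0.18
```

apply_moves(rotation=[[0,0,0],[0,0,0],[0,0,0],[0,0,0],[0,0,0],[0,0,0],[0,0,0],[0,0,0],[0,0,0],[0,0,0],[0,0,0],[0,0,0]], delta_pos=[[1.5,0.1,0],[3,0.1,0],[3.2,0.1,0],[3.2,0.1,0],[3.2,0.1,0],[3.2,0.1,0],[3.2,0.1,0],[3.2,0.1,0],[3.2,0.1,0],[2.7,0.1,0],[1.5,0.1,0],[0,0,0]], jaw=[2.5,2.5,2.5,2.5,2.5,2.5,2.5,2.5,2.5,2.5,2.5,2.5])

```text
time: 8.1
ee_pos: [556.7, 113.9, 210.8]
tcp_rot: [3.141, -0.0, -1.453]
ft_force: [0.3, 0.3, -3.6]
gripper_width: 29.1
gripper_force: 69.5
```

```bash
python3 go.py 554.8 114.6 200 3.263 12;  python3 - <<'E'
from h import *
T=viewer.read_camera("top");S=viewer.read_camera("side")
cv2.imwrite("pics/top3.png",T[:,:,::-1]);cv2.imwrite("pics/side3.png",S[:,:,::-1])
o=[cv2.resize(T[160:260,280:380],None,fx=4,fy=4,interpolation=2),cv2.resize(S[130:230,275:375],None,fx=4,fy=4,interpolation=2)]
cv2.imwrite("pics/p3.png",np.hstack(o)[:,:,::-1])
E
```

```text
t 8.1 pos [556.7  113.91 210.81] rpy [ 3.1412e+00 -2.0000e-04 -1.4532e+00] q [ 0.48  0.31  0.07  0.   -1.33 -0.36] F [ 0.26  0.34 -3.6 ] T [ 0.09  0.   -0.06] w 29.127132900622282 69.51684236526489
total cm [-0.091  0.181  1.081] per row [-0.008  0.015  0.09 ] tilt(tool) deg [ 0.02 -0.01  0.  ] turn z deg -0.22
```

View pics/p3.png

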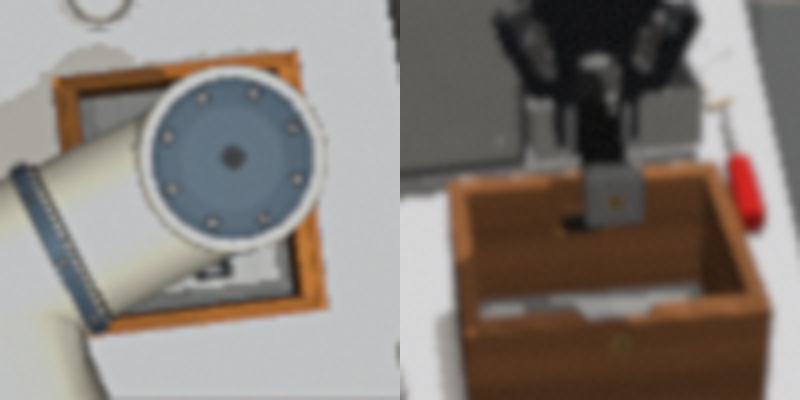

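```bash
python3 - <<'E'
from h import *
d=np.array([np.cos(1.692),np.sin(1.692),0])
print(proj("side",[np.array([556.7,113.9,196.8])+83*d, np.array([554.8,114.6,97])+95*d]))
# box corners refine from side picture: top rim outer corners
x=[554.77,114.57,.1212]
print(((proj("side",rect(*x,200,190,115))-[275,130])*4).round(0).tolist(),((proj("side",rect(*x,200,190,0))-[275,130])*4).round(0).tolist())
s=np.array([554.8,114.6,115])
c=np.array([[np.cos(.1212),np.sin(.1212),0]])[0]
print("slot L outer-mouth edges",((proj("side",[s+77*d-26*c,s+77*d+26*c])-[275,130])*4).round(0).tolist())
E
```

```text
[[328.46899088 179.96059247]
 [329.7053123  215.31804014]]
[[312.0, 156.0], [43.0, 177.0], [63.0, 332.0], [372.0, 305.0]] [[306.0, 283.0], [51.0, 305.0], [71.0, 469.0], [362.0, 441.0]]
slot L outer-mouth edges [[254.0, 299.0], [175.0, 306.0]]
```

Predicted and observed pixels agree to about 0.4 px: the bar bolt is at (328.5,180) and the box hole at (330,215.7). I'll centre the bar and lower it to just above the rim.

apply_moves(rotation=[[0,0,-0.2],[0,0,0],[0,0,0],[0,0,0],[0,0,0],[0,0,0]], delta_pos=[[-0.12,0.2,1],[0,0,1.5],[0,0,1.5],[0,0,1.5],[0,0,0.5],[0,0,0]], jaw=[2.5,2.5,2.5,2.5,2.5,2.5])

```text
time: 8.8
ee_pos: [554.0, 117.0, 149.7]
tcp_rot: [3.139, -0.001, -1.445]
ft_force: [-0.9, 0.2, -3.0]
gripper_width: 28.8
gripper_force: 69.5
```

```bash
python3 go.py 554.5 115 118 3.263 8; sleep 0; python3 - <<'E'
from plant import ctrl,viewer
from h import *
import numpy as np
P=[];Fz=[]
for i in range(6):
    S=viewer.read_camera("side");o=ctrl.observe();P.append(o["ee_pos"]);Fz.append(o["ft_force"])
print(np.mean(P,0),np.std(P,0),np.mean(Fz,0))
cv2.imwrite("pics/p4.png",cv2.resize(S[130:230,275:375],None,fx=5,fy=5,interpolation=2)[:,:,::-1])
E
```

```text
t 8.8 pos [553.97 117.02 149.69] rpy [ 3.1393e+00 -6.0000e-04 -1.4446e+00] q [ 0.48  0.34 -0.05 -0.   -1.18 -0.36] F [-0.87  0.22 -3.04] T [ 0.   -0.01 -0.03] w 28.775483863881533 69.54348564147949
total cm [ 0.205 -0.034  3.169] per row [ 0.026 -0.004  0.396] tilt(tool) deg [ 0.13 -0.03  0.  ] turn z deg 0.27
[555.01676505 116.95895491 151.46083596] [0.20514264 0.09881398 0.35819336] [-0.02608732 -0.10092839 -3.18619356]
```

View pics/p4.png

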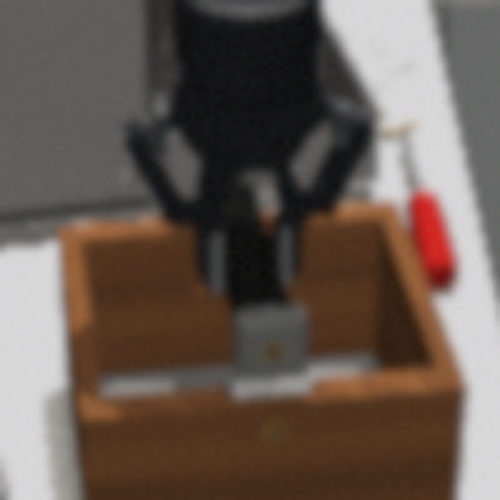

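The block face spans about 232–308 px in the crop, centred over the notch and the box hole at 275. Lowering into the slots.

apply_moves(rotation=[[0,0,0.1],[0,0,0],[0,0,0],[0,0,0],[0,0,0],[0,0,0],[0,0,0],[0,0,0],[0,0,0]], delta_pos=[[0.17,0.05,0],[0,0,0.4],[0,0,0.4],[0,0,0.4],[0,0,0.4],[0,0,0.4],[0,0,0.4],[0,0,0.4],[0,0,0]], jaw=[2.5,2.5,2.5,2.5,2.5,2.5,2.5,2.5,2.5])

```text
time: 10.0
ee_pos: [554.0, 114.7, 122.1]
tcp_rot: [3.14, -0.0, -1.447]
ft_force: [-1.2, -0.3, -4.0]
gripper_width: 28.5
gripper_force: 69.5
```

```bash
cat > avg.py <<'E'
from h import *
from plant import ctrl
L=[]
for i in range(6):
    S=viewer.read_camera("side");o=ctrl.observe();L.append(np.r_[o["ee_pos"],o["tcp_rot"]%(2*np.pi),o["ft_force"],o["torque"]])
m=np.mean(L,0);print(o["time"],"pos",m[:3].round(2),"rpy",m[3:6].round(4),"F",m[6:9].round(2),"T",m[9:].round(3))
E
python3 avg.py
```

```text
10.3 pos [554.49 114.85 122.98] rpy [3.1418 3.1416 4.8362] F [-0.01 -0.29 -3.27] T [ 0.041  0.003 -0.004]
```

No contact yet, and the lateral forces are near zero. Continuing in small steps.

apply_moves(rotation=[[0,0,0],[0,0,0],[0,0,0],[0,0,0],[0,0,0],[0,0,0],[0,0,0],[0,0,0]], delta_pos=[[0,0,0.2],[0,0,0.2],[0,0,0.2],[0,0,0.1],[0,0,0.1],[0,0,0],[0,0,0],[0,0,0]], jaw=[2.5,2.5,2.5,2.5,2.5,2.5,2.5,2.5])

```text
time: 11.1
ee_pos: [554.4, 114.8, 115.0]
tcp_rot: [-3.141, -0.0, -1.447]
ft_force: [-0.9, -1.1, -2.6]
gripper_width: 29.0
gripper_force: 69.6
```

```bash
python3 avg.py
```

```text
11.4 pos [554.42 114.8  114.97] rpy [3.1417 6.2831 4.8362] F [-0.74 -0.26 -1.48] T [-0.077  0.305  0.023]
```

apply_moves(rotation=[[0,0,0],[0,0,0],[0,0,0],[0,0,0],[0,0,0],[0,0,0]], delta_pos=[[0,0,0.1],[0,0,0.1],[0,0,0],[0,0,0],[0,0,0],[0,0,0]], jaw=[2.5,2.5,2.5,2.5,2.5,2.5])

```text
time: 12.0
ee_pos: [554.5, 114.8, 113.2]
tcp_rot: [-3.141, 0.0, -1.447]
ft_force: [-2.6, -0.3, 3.7]
gripper_width: 28.9
gripper_force: 70.0
```

```bash
python3 avg.py
```

```text
12.3 pos [554.51 114.84 113.06] rpy [3.1419 5.236  4.8362] F [-2.83 -0.64  3.84] T [-0.14   0.941  0.   ]
```

The buffer stiffness is as expected at about 2.8 N/mm. There is a small lateral load (Fx about -2.8 N), so I'll go down 1.8 mm and ease 0.4 mm towards -x.

apply_moves(rotation=[[0,0,0],[0,0,0],[0,0,0],[0,0,0],[0,0,0],[0,0,0]], delta_pos=[[0,0.04,0],[0,0,0.09],[0,0,0.09],[0,0,0],[0,0,0],[0,0,0]], jaw=[2.5,2.5,2.5,2.5,2.5,2.5])

```text
time: 12.9
ee_pos: [554.5, 114.9, 111.9]
tcp_rot: [-3.14, -0.0, -1.447]
ft_force: [-3.0, -1.5, 6.6]
gripper_width: 28.7
gripper_force: 70.6
```

```bash
python3 avg.py
```

```text
13.2 pos [554.48 114.83 111.85] rpy [3.143  3.1416 4.8364] F [-2.63 -0.62  7.6 ] T [-0.203  1.007 -0.029]
```

apply_moves(rotation=[[0,0,0],[0,0,0],[0,0,0],[0,0,0],[0,0,0],[0,0,0]], delta_pos=[[0,0.05,0],[0,0,0.1],[0,0,0],[0,0,0],[0,0,0],[0,0,0]], jaw=[2.5,2.5,2.5,2.5,2.5,2.5])

```text
time: 13.8
ee_pos: [554.4, 114.8, 111.3]
tcp_rot: [-3.139, -0.0, -1.447]
ft_force: [-2.4, -0.7, 9.0]
gripper_width: 28.4
gripper_force: 70.8
```

```bash
python3 avg.py; python3 - <<'E'
from h import *
S=viewer.read_camera("side");cv2.imwrite("pics/p5.png",cv2.resize(S[155:225,285:375],None,fx=8,fy=8,interpolation=2)[:,:,::-1])
E
```

```text
14.1 pos [554.43 114.84 111.33] rpy [3.1442 4.1888 4.8366] F [-2.26 -0.8   8.65] T [-0.24   0.913 -0.041]
```

View pics/p5.png

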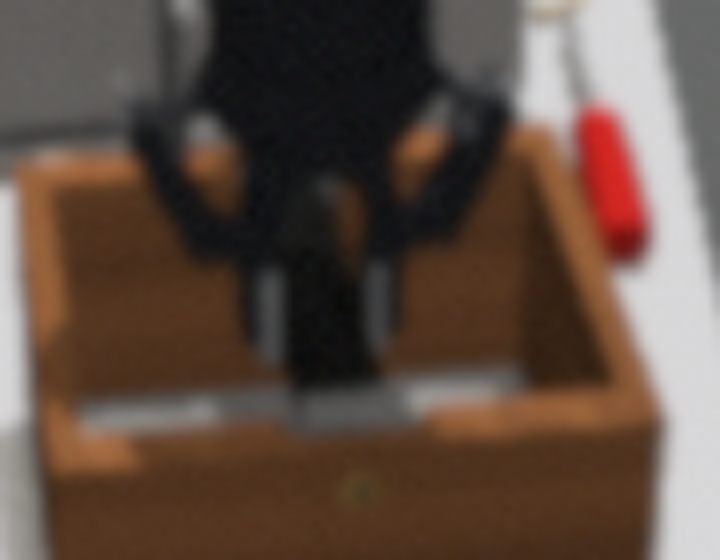

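The bar is seated, with the near block at about (350,405) level with the rim. The box and buffers carry about 12 N. One small trim, then hold.

apply_moves(rotation=[[0,0,0],[0,0,0],[0,0,0],[0,0,0],[0,0,0],[0,0,0],[0,0,0],[0,0,0],[0,0,0],[0,0,0],[0,0,0],[0,0,0]], delta_pos=[[0,0,0.04],[0,0,0],[0,0,0],[0,0,0],[0,0,0],[0,0,0],[0,0,0],[0,0,0],[0,0,0],[0,0,0],[0,0,0],[0,0,0]], jaw=[2.5,2.5,2.5,2.5,2.5,2.5,2.5,2.5,2.5,2.5,2.5,2.5])

```text
time: 15.35
ee_pos: [554.4, 114.8, 111.1]
tcp_rot: [-3.139, -0.0, -1.447]
ft_force: [-2.3, -0.8, 9.9]
gripper_width: 28.8
gripper_force: 70.9
```

apply_moves(rotation=[[0,0,0],[0,0,0],[0,0,0],[0,0,0],[0,0,0],[0,0,0],[0,0,0],[0,0,0],[0,0,0],[0,0,0],[0,0,0],[0,0,0]], delta_pos=[[0,0,0],[0,0,0],[0,0,0],[0,0,0],[0,0,0],[0,0,0],[0,0,0],[0,0,0],[0,0,0],[0,0,0],[0,0,0],[0,0,0]], jaw=[2.5,2.5,2.5,2.5,2.5,2.5,2.5,2.5,2.5,2.5,2.5,2.5])

```text
time: 16.55
ee_pos: [554.4, 114.8, 111.0]
tcp_rot: [-3.139, -0.0, -1.447]
ft_force: [-2.4, -0.7, 9.7]
gripper_width: 28.5
gripper_force: 70.9
```

```bash
python3 avg.py
```

```text
16.85 pos [554.44 114.84 111.06] rpy [3.1443 6.2832 4.8366] F [-2.74 -0.66  9.22] T [-0.244  1.054 -0.023]
```

Steady at 12.5 N in all for over 2 s. Handing in.

```bash
python3 -c "
from plant import ctrl
print(ctrl.close_job())"
```

```text
the job is handed in; nothing more can be done
None
```

I handed the job in with the knock bar seated in both slots and held down at about 12.5 N in all (estimated from the wrist force), steady for over two seconds and still gripped; no verdict came back.

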